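# Hang the humidity gauge, then crack the dry box lid and hold it ajar

## Task

To check the air in the filament dry box, hook the hanging humidity gauge onto the horizontal rail near the rail's end farther from the box, slide it along the rail without lifting it off until it is centred on the pointer, and let go of it. Then pull the dry box's lid up by its handle until the tacky seal gives, without letting it fly wide open, and finish while still holding the lid steady with its front edge about 30 mm above shut. Leave the pointer and the other things on the bench where they are.

Things in the scene. Friction and masses are not known exactly. Their poses are not given: they have to be found in the camera images.
- gauge: White humidity gauge with a hook on top, one rigid piece of about 120 g, 160 mm tall, standing loose. Origin: centre of its underside; z up; its round white dial faces its -x (a plain dark disc on the back), its hook opens to its +x. From below: body 36 (x) x 56 (y) x 60 mm; stem at x = -10 to -16 mm from the body up to the hook's roof. Hangs level when the roof rests on the rail.
- hook_roof (a point): Centre of the flat underside of the gauge's hook roof, 112 mm above the gauge's origin, axes the same. This face rests on the rail. The hook's channel is 20 mm wide (x) and 24 mm long (y) between the stem and a lip at x = +10 to +16 mm; the lip ends 16 mm below the roof, so the mouth under it, down to the body's top, is 36 mm high.
- grip_post (a point): Centre of the gauge's square grip post, 16 x 16 x 40 mm, standing on the hook's roof (120 to 160 mm above the gauge's origin), straight over the origin. Axes as the gauge's.
- rack: Fixed rail stand. Origin on the bench below the rail's middle; z up, y along the rail, +y end nearer to the dry box. Rail: aluminium bar 12 x 12 mm, 360 mm long, top at 170 mm, carried only at its ends (y = -174 and +174 mm) by posts no higher than the rail. A low bar at x = +45 mm, 17 mm high, carries the pointer.
- rail_mid (a point): Middle of the rail's top face, 170 mm above the bench; axes as the rack's (y along the rail).
- pointer (a point): Tip, 102 mm above the bench, of a white upright strip 16 mm wide on a clip on the low bar, 45 mm beyond the rail (rack's +x side), 30 to 110 mm from the rail's middle towards the box. Axes as the rack's. Marks a place along the rail (y); a hanging gauge passes it with 20 mm to spare. Shifts if pushed with over 6 N.
- drybox: Fixed white dry box 230 (x) x 230 (y) x 90 mm, a spool seen through its clear lid. Origin: centre of its underside; z up; front with the handle faces its -x; the lid's hinge runs along its y at x = +115 mm, 90 mm above the bench.
- lid (a joint): Opening angle of the lid in rad: 0 shut, grows to 0.8 as the front edge rises. Hinge to front edge 235 mm, so 0.128 rad is 30 mm there. The tacky seal takes about 14 N upwards at the handle to start; the grip fades within 6 mm of lift there and is then gone, leaving 1 to 3 N of weight. Falls back if released.
- lid_handle (a point): Middle of the lid's handle: level aluminium bar along the box's y, 12 (x) x 12 (z) x 96 mm, on end posts 43 mm either side of this point; 28 mm clear between bar and lid. 205 mm from the hinge line and 44 mm above it when shut. Turns with the lid about the hinge; axes as the box's when shut.
- gluestick: Bystander: grey cylinder 28 mm across, 90 mm tall, standing. Origin: centre of its underside.
- bracket: Bystander: small white printed angle bracket 60 x 30 x 46 mm. Origin: centre of its underside.
- driver: Bystander: screwdriver with a black handle, lying. Origin: on its underside.
- jar: Bystander: grey jar 60 mm across, 80 mm tall. Origin: centre of its underside.
Mind the look-alikes: they are no part of the job. Several things look just like the gauge: the one meant starts farthest to the robot's right.

How it is judged:
By the outcome, as a careful person would: the job done as asked, in the order asked, and still so for the second after the job is handed in, while the arm keeps its last pose, push and grip.
It also fails if it takes over 54 s, if anything falls off the work surface, if the arm or the gripper's body presses on something with over 40 N, if the wrist force passes 120 N, or if a joint passes its speed limit or range.

## Robot

A 6-joint arm with a two-finger parallel gripper is mounted at the origin on the work surface. World frame = base frame: x ahead of the robot, y to its left, z up, the work surface at z = 0. Lengths are in m, angles in rad, forces in N, time in s.
With the tool pointing down it reaches from about 0.375 to 0.9 m from the base axis. Payload 3.1 kg.
Tool frame: the origin (TCP) lies midway between the tips of the shut fingers; the grasp point (between the pads) lies 19 mm behind it (manip.hold_point_z is the distance from the TCP to the grasp point, in m); x points along the fingers, y is the direction in which the jaws open and shut, and the axes are right-handed (so a half turn about x gives the same grasp; the last joint's range is limited). The gripper opens to 85 mm and grips with 20 to 120 N. Pads are 22 mm wide; open, the fingers measure 114 mm over their backs; the gripper's body (76 mm by 85 mm) begins 54 mm behind the grasp point. The pads swing forward as they close: fully open they stand 13 mm farther back than shut.
Start: joints at [1.135, 0.527, 1.433, -0, 1.181, -0.178], TCP at [0.159, 0.604, 0.231] pointing down, gripper open.
Joint ranges: [-3.08, 3.08], [-0.75, 2.2], [0.22, 2.44], [-1.43, 4.57], [0, 2.65], [-2.85, 2.85]. Speed limits (rad/s): [2.79, 2.79, 3.14, 3.14, 3.14, 3.14].

## Interface

Orientations are given as a unit quaternion [x, y, z, w].
In Python, from station import manip, snapshot gives the robot as it stands.
- The arm moves only by the shell command python3 -m crank 'ROWS' [FORCE]. ROWS is JSON, a list of rows, each a list of 5 numbers: the finger opening in m, from 0 to 0.0854, then the shift along the tool's x, y, z in m, then the turn about the tool's x in rad. In form: [[grip, tx, ty, tz, yaw], ...]. A call has 1 to 5 rows; each row shifts and turns the commanded pose from where the row before left it, along the tool's axes as they then stand; what a row does not reach is not made up. A row lasts 1/10 s, in which the tool goes at most 50 mm and 8.59 degrees, less where a joint would pass 70% of its speed; a pose out of reach is approached as far as the arm can. A call is refused whole if a number of a shift passes 0.05 or a number of a turn 0.15, either way. A call with a gripper value outside its range is refused whole. The fingers move at their own pace and stop on an object; FORCE is the grip in N (left out, the last holds). Time passes only in rows, so rows that do not move let the fingers close. It gives the time, the measured TCP pose, the force and the opening at its end, in the units of the state.
- manip.sense(): the state, without advancing time (a new reading comes with each control period).
- snapshot(name): name is "scene" or "top" or "wrist"; returns a dict with "image" (384x512x3 uint8, blue, green, red), "range_z" (384x512 float32, m along the optical axis (not along the pixel's ray), 0 where there is no reading), "vertical_fov" (degrees; the focal length in pixels is half the picture's height over the tangent of half this angle, whatever the lens; pixels are square), "cx", "cy" (the principal point, pixels), "extrinsics" (4x4, takes a point from world to camera coordinates); the wrist camera has in their place "T_tool_cam" (4x4, takes a point from camera to tool coordinates, whose origin is the TCP and whose axes are the tool frame's). Camera axes: x right, y up, looking along -z (the intrinsics and any distortion apply to the point x, -y, -z); pixel columns grow to the right and rows downward; lengths in m; the calibration is good to about 2 mm. A picture is of the moment at which its call begins: read the wrist's pose just before it.
- manip.sign_off(): hands the job in, once; it reports no verdict.
The state is a dict: "t": time; "q": joint angles; "qd": joint speeds; "tau": joint torques, N m; "tcp_pos": TCP position; "tool_rot": TCP orientation; "force": force on the tool from outside, world axes, zero at the start; "ft_torque": the same for the moment, N m; "finger_gap": opening from 0.0 (shut) to 1.0 (fully open).
Only numpy, scipy, OpenCV 4.12 (cv2) and the standard library are available. Lean on these libraries where they do the work, as an engineer would, in place of code of your own. Each camera call takes 0.05 s, during which the arm holds its last target.

## Working session

There is one attempt and no reset: what is moved stays moved. The work goes in short steps, Python scripts to look and compute and a shell command to move; the robot and the scene stay as the last step left them, time stands still between calls to the robot, and variables do not carry over. Pictures are saved under pics/ and viewed, and the job is handed in when it is done.

```bash
ls; mkdir -p pics; cat > h.py <<'E'
import numpy as np, cv2
from station import manip, snapshot
def K(s):
    H=s["image"].shape[0]; f=H/2/np.tan(np.radians(s["vertical_fov"])/2); return f,s["cx"],s["cy"]
def cam2world(s):
    if "extrinsics" in s: return np.linalg.inv(np.array(s["extrinsics"]))
    from scipy.spatial.transform import Rotation as R
    st=s["st"]; T=np.eye(4); T[:3,:3]=R.from_quat(st["tool_rot"]).as_matrix(); T[:3,3]=st["tcp_pos"]
    return T@np.array(s["T_tool_cam"])
def ray(s,u,v):
    f,cx,cy=K(s); T=cam2world(s)
    d=T[:3,:3]@np.array([(u-cx)/f,-(v-cy)/f,-1.]); return T[:3,3],d
def onz(s,u,v,z):
    o,d=ray(s,u,v); return o+d*(z-o[2])/d[2]
def pt(s,u,v,r=1):
    z=s["range_z"][int(v)-r:int(v)+r+1,int(u)-r:int(u)+r+1]; z=np.median(z[z>0]) if (z>0).any() else 0
    o,d=ray(s,u,v); return o+d*z
def cloud(s):
    f,cx,cy=K(s); T=cam2world(s); v,u=np.mgrid[:384,:512]
    z=s["range_z"]; d=np.stack([(u-cx)/f,-(v-cy)/f,-np.ones_like(u)],-1)*z[...,None]
    return d@T[:3,:3].T+T[:3,3]
def proj(s,p):
    f,cx,cy=K(s); c=np.linalg.inv(cam2world(s))@np.append(p,1); return cx+f*c[0]/-c[2], cy-f*c[1]/-c[2]
def snap(n,fn=None):
    st=manip.sense(); s=snapshot(n); s["st"]=st
    if fn: cv2.imwrite("pics/"+fn,s["image"])
    np.save("pics/"+(fn or n)+".npy",s,allow_pickle=True)
    return s
def load(fn): return np.load("pics/"+fn+".npy",allow_pickle=True).item()
E
python3 - <<'E'
from h import *
print(manip.sense(), manip.hold_point_z)
for n in ["scene","top","wrist"]:
    s=snap(n,n+"0.png"); print(n,{k:v for k,v in s.items() if k not in("image","range_z","st")})
E
```

```text
pics
{'t': 0.0, 'q': array([ 1.13550179e+00,  5.28500493e-01,  1.43393618e+00, -2.34096169e-06,
        1.18138364e+00, -1.78508204e-01]), 'qd': array([-0.00162354,  0.00087138,  0.00068568, -0.00051949, -0.00036897,
        0.00053602]), 'tau': array([ 1.45813206e-04, -4.42360246e+01, -1.78023112e+01, -2.54829692e-04,
        8.48631462e-03, -6.26502327e-06]), 'tcp_pos': array([0.15839718, 0.6038391 , 0.23030176]), 'tool_rot': array([ 0.08978705,  0.70152334, -0.0912891 ,  0.70104892]), 'force': array([-0.13981335,  1.12083991,  0.56205033]), 'ft_torque': array([ 0.01163596, -0.0563287 , -0.04886767]), 'finger_gap': 0.9979388844039853} 0.0187
scene {'vertical_fov': 53.48645866667258, 'cx': 263.96072115516654, 'cy': 193.23055406896648, 'extrinsics': array([[ 0.8191912 ,  0.5732555 ,  0.01743315, -0.44516487],
       [-0.43020553,  0.59410087,  0.67968181,  0.1516302 ],
       [ 0.37927428, -0.5642892 ,  0.73329989, -1.32105162],
       [ 0.        ,  0.        ,  0.        ,  1.        ]])}
top {'vertical_fov': 46.94333600150377, 'cx': 258.7851393492129, 'cy': 190.518424118436, 'extrinsics': array([[-0.00714967, -0.99994411, -0.007788  , -0.01237998],
       [ 0.99257621, -0.00804217,  0.12135813, -0.55855978],
       [-0.12141398, -0.00686251,  0.99257823, -1.22582163],
       [ 0.        ,  0.        ,  0.        ,  1.        ]])}
wrist {'vertical_fov': 67.74059007482317, 'cx': 254.05409690850368, 'cy': 186.48735005080627, 'T_tool_cam': array([[ 1.21669498e-03,  3.06577829e-01, -9.51844816e-01,
        -1.42525433e-01],
       [ 9.99999234e-01, -5.89269424e-04,  1.08845170e-03,
        -2.53944837e-04],
       [-2.27197888e-04, -9.51845412e-01, -3.06578311e-01,
        -7.87795600e-02],
       [ 0.00000000e+00,  0.00000000e+00,  0.00000000e+00,
         1.00000000e+00]])}
```

View pics/scene0.png

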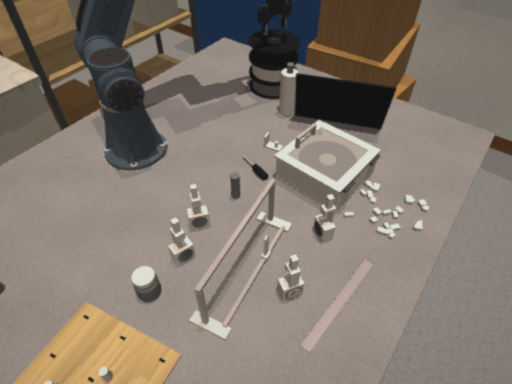

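View pics/top0.png

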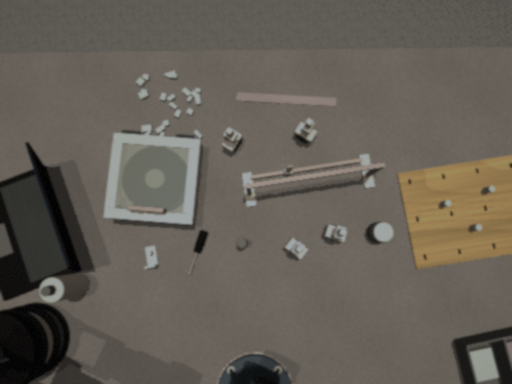

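```bash
python3 - <<'E'
from h import *
t=load("top0.png"); s=load("scene0.png")
for n,u,v in [("gA",232,138),("gB",306,130),("gC",296,248),("gD",336,233),("rail",310,175),("railL",255,187),("railR",372,167),("handle",147,210),("glue",242,243),("jar",380,232)]:
    print(n,pt(t,u,v).round(3),onz(t,u,v,0.06).round(3))
a=cv2.resize(t["image"][210:270,270:350],None,fx=8,fy=8,interpolation=cv2.INTER_CUBIC)
b=cv2.resize(s["image"][205:275,150:220],None,fx=7,fy=7,interpolation=cv2.INTER_CUBIC)
cv2.imwrite("pics/c1.png",a);cv2.imwrite("pics/c2.png",b)
E
```

```text
gA [0.691 0.054 0.12 ] [0.706 0.058 0.06 ]
gB [ 0.711 -0.146  0.119] [ 0.727 -0.152  0.06 ]
gC [ 0.396 -0.11   0.159] [ 0.396 -0.118  0.06 ]
gD [ 0.434 -0.218  0.123] [ 0.436 -0.229  0.06 ]
rail [ 0.58  -0.148  0.171] [ 0.598 -0.16   0.06 ]
railL [ 0.552 -0.008  0.162] [ 0.565 -0.006  0.06 ]
railR [ 0.6   -0.307  0.17 ] [ 0.619 -0.335  0.06 ]
handle [0.497 0.274 0.138] [0.503 0.294 0.06 ]
glue [0.41  0.029 0.091] [0.41 0.03 0.06]
jar [ 0.437 -0.345  0.079] [ 0.438 -0.35   0.06 ]
```

View pics/c1.png

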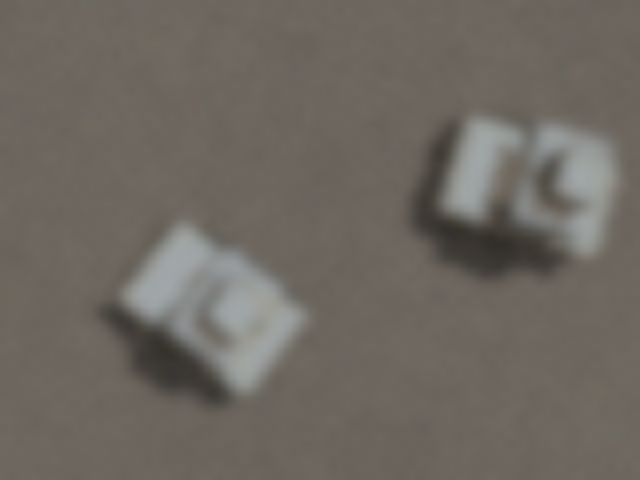

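View pics/c2.png

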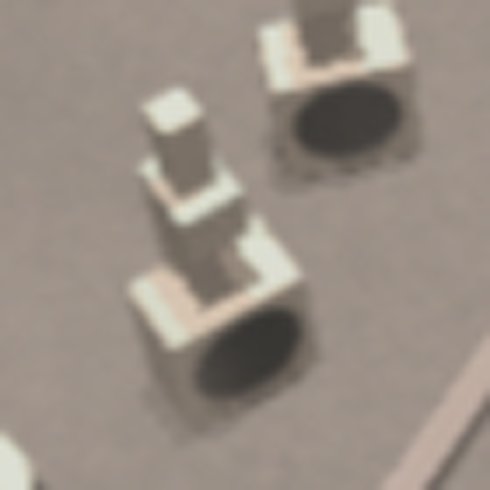

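View pics/wrist0.png

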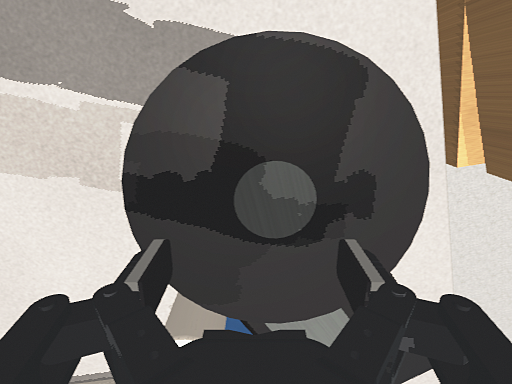

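```bash
python3 - <<'E'
from h import *
t=load("top0.png"); s=load("scene0.png")
print("scene cam",cam2world(s)[:3,3],"top",cam2world(t)[:3,3])
for nm,S in (("top",t),("scene",s)):
    P=cloud(S); ok=S["range_z"]>0
    print(nm,"table z",np.median(P[ok&(abs(P[...,0]-.45)<.03)&(abs(P[...,1]-.1)<.03)][:,2]))
    m=ok&(abs(P[...,0]-.425)<.06)&(abs(P[...,1]+.22)<.055)
    for lo,hi in ((.05,.066),(.105,.13),(.15,.17)):
        q=P[m&(P[...,2]>lo)&(P[...,2]<hi)]
        print(lo,hi,len(q), q.mean(0).round(4) if len(q) else "", cv2.minAreaRect(q[:,:2].astype(np.float32)*1000) if len(q)>4 else "")
    # rail
    m=ok&(P[...,2]>.16)&(P[...,2]<.18)&(P[...,0]>.53)&(P[...,0]<.65)&(P[...,1]>-.36)&(P[...,1]<.05)
    q=P[m]; print("rail",len(q),q.mean(0).round(4),cv2.minAreaRect(q[:,:2].astype(np.float32)*1000))
    m=ok&(P[...,2]>.125)&(P[...,2]<.15)&(abs(P[...,0]-.5)<.06)&(abs(P[...,1]-.28)<.08)
    q=P[m]; print("handle",len(q),q.mean(0).round(4),cv2.minAreaRect(q[:,:2].astype(np.float32)*1000))
    m=ok&(P[...,2]>.085)&(P[...,2]<.115)&(abs(P[...,0]-.58)<.2)&(P[...,1]>.12)&(P[...,1]<.42)
    q=P[m]; print("box",len(q),q.mean(0).round(4),cv2.minAreaRect(q[:,:2].astype(np.float32)*1000))
    m=ok&(P[...,2]>.07)&(P[...,2]<.112)&(P[...,0]>.58)&(P[...,0]<.67)&(P[...,1]>-.16)&(P[...,1]<.0)
    q=P[m]; print("pointer",len(q)); print(q.round(3)[:12])
c=[cv2.resize(s["image"][a:a+80,b:b+100],None,fx=4,fy=4,interpolation=cv2.INTER_CUBIC) for a,b in((215,220),(185,280))]
cv2.imwrite("pics/c3.png",np.hstack(c))
E
```

```text
scene cam [ 0.9309482  -0.58034558  0.87342734] top [ 0.40549275 -0.02528354  1.28441323]
top table z 0.0005197024740766221
0.05 0.066 156 [ 0.4363 -0.2188  0.0593] ((435.6394348144531, -227.5943145751953), (56.64365768432617, 40.100433349609375), 70.5195083618164)
0.105 0.13 74 [ 0.4355 -0.2246  0.1196] ((436.44635009765625, -227.57720947265625), (23.847492218017578, 31.68613624572754), 71.82624816894531)
0.15 0.17 42 [ 0.4365 -0.2272  0.1599] ((436.6059875488281, -227.4637908935547), (15.393712043762207, 15.668563842773438), 70.36213684082031)
rail 716 [ 0.58   -0.1601  0.1699] ((580.64111328125, -160.4905548095703), (12.641861915588379, 359.9339599609375), 8.521503448486328)
handle 179 [0.5008 0.2788 0.1396] ((501.1073913574219, 280.0965881347656), (95.81427001953125, 12.135377883911133), 85.05572509765625)
box 7503 [0.5908 0.2723 0.099 ] ((593.7424926757812, 273.0572509765625), (242.13841247558594, 246.13937377929688), 85.17285919189453)
pointer 24
[[ 0.62  -0.097  0.098]
 [ 0.62  -0.1    0.1  ]
 [ 0.619 -0.102  0.102]
 [ 0.62  -0.105  0.099]
 [ 0.618 -0.092  0.091]
 [ 0.617 -0.0
[... 613 characters left out ...]

rail 848 [ 0.5871 -0.1851  0.1684] ((582.3838500976562, -162.2349395751953), (13.885578155517578, 359.8069763183594), 8.32348346710205)
handle 125 [0.5051 0.2728 0.1368] ((504.78631591796875, 277.45245361328125), (97.36524200439453, 15.101384162902832), 82.30599975585938)
box 4124 [0.6027 0.2591 0.0981] ((596.42578125, 270.2059326171875), (245.6282958984375, 246.5843963623047), 84.44109344482422)
pointer 40
[[ 0.616 -0.097  0.096]
 [ 0.618 -0.105  0.102]
 [ 0.62  -0.104  0.102]
 [ 0.621 -0.101  0.101]
 [ 0.62  -0.094  0.092]
 [ 0.617 -0.104  0.096]
 [ 0.62  -0.104  0.099]
 [ 0.621 -0.1    0.096]
 [ 0.62  -0.095  0.089]
 [ 0.617 -0.108  0.096]
 [ 0.619 -0.107  0.097]
 [ 0.621 -0.104  0.096]]
```

View pics/c3.png

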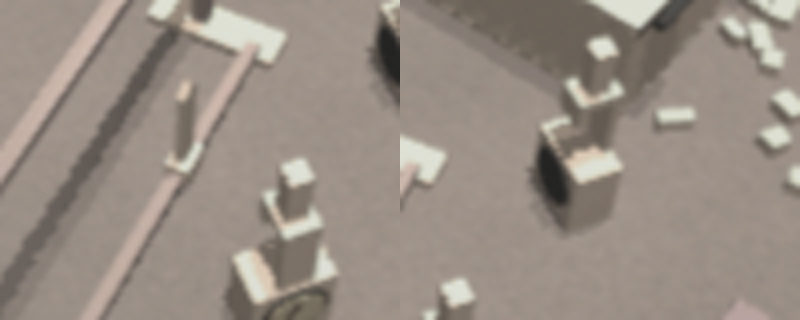

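```bash
python3 - <<'E'
from h import *
t=load("top0.png"); s=load("scene0.png")
a=np.radians(-19.5); X=np.array([np.cos(a),np.sin(a)]);Y=np.array([-np.sin(a),np.cos(a)])
for S,c in((t,(.4365,-.2275)),(s,(.4385,-.2303))):
    P=cloud(S); d=P[...,:2]-np.array(c); m=(S["range_z"]>0)&(np.hypot(d[...,0],d[...,1])<.04)
    gx=(d@X)[m]*1000; gy=(d@Y)[m]*1000; z=P[m][:,2]*1000
    for lo in range(64,120,8):
        k=(z>=lo)&(z<lo+8)&(abs(gy)<14); print(lo,k.sum(),"gx",np.percentile(gx[k],[5,25,50,75,95]).round(0) if k.any() else "")
cv2.imwrite("pics/c4.png",cv2.resize(s["image"][212:268,160:205],None,fx=10,fy=10,interpolation=cv2.INTER_LANCZOS4))
E
```

```text
64 4 gx [-16. -16. -13.  -5.   9.]
72 4 gx [-16. -16. -16. -15. -14.]
80 3 gx [-16. -16. -16. -14. -12.]
88 2 gx [-16. -15. -15. -15. -14.]
96 4 gx [-16. -16. -14.  -6.   8.]
104 6 gx [-16. -16. -15.  -2.  10.]
112 27 gx [-14. -10.  -3.  10.  15.]
64 8 gx [-15. -12. -11. -10. -10.]
72 2 gx [-11. -11. -10. -10. -10.]
80 6 gx [-12. -12. -11. -11. -10.]
88 7 gx [-14. -12. -10.   1.  13.]
96 24 gx [-13.  13.  14.  15.  16.]
104 23 gx [-7. 14. 15. 15. 16.]
112 51 gx [-13.   1.  10.  14.  15.]
```

View pics/c4.png

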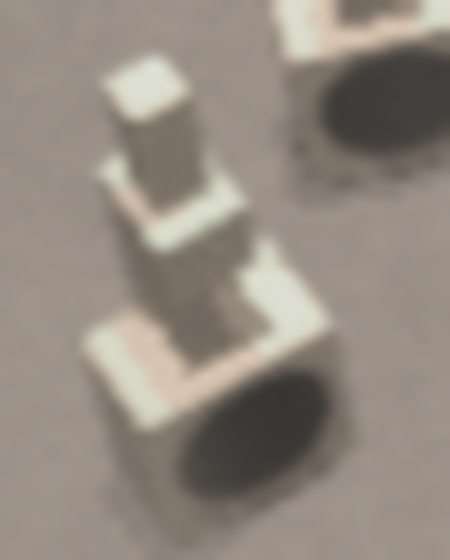

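```bash
cat >> h.py <<'E'
from scipy.spatial.transform import Rotation as Rr
def tool():
    st=manip.sense(); R=Rr.from_quat(st["tool_rot"]).as_matrix(); return st,st["tcp_pos"],R
def plan(target,yaw_y=None):
    """target world tcp; yaw_y desired world angle (deg) of tool y"""
    st,p,R=tool(); d=R.T@(np.array(target)-p)
    cur=np.degrees(np.arctan2(R[1,1],R[0,1]))
    print("t",round(st["t"],2),"tcp",p.round(4),"ytool deg",round(cur,2),"shift in present tool axes",d.round(4),"F",st["force"].round(1),"gap",round(st["finger_gap"],3))
    if yaw_y is not None:
        dd=(yaw_y-cur+90)%180-90; print("need world yaw change deg",round(dd,2)," -> turn about tool x (down):",round(-np.radians(dd),4))
E
python3 - <<'E'
from h import *
st,p,R=tool(); print(R.round(4)); plan([.40,.25,.26],70.5); print(st['q'])
E
```

```text
[[-7.000e-04  2.540e-01  9.672e-01]
 [-1.500e-03  9.672e-01 -2.540e-01]
 [-1.000e+00 -1.700e-03 -3.000e-04]]
t 0.15 tcp [0.1585 0.604  0.2305] ytool deg 75.29 shift in present tool axes [-0.0291 -0.2811  0.3235] F [-0.2 -0.1  0.3] gap 1.0
need world yaw change deg -4.79  -> turn about tool x (down): 0.0836
[ 1.13551486e+00  5.28296256e-01  1.43361031e+00 -1.17958533e-05
  1.18137728e+00 -1.78488447e-01]
```

```bash
python3 - <<'E'
from h import *
t=load("top0.png"); s=load("scene0.png")
print(pt(t,51,288),pt(t,35,150),pt(t,70,262),pt(s,290,70),pt(s,300,80),pt(s,275,40))
E
python3 -m crank '[[0.05,-0.05,0,0,0.0836],[0.05,-0.03,0,0.04,0]]' 40
```

```text
[0.30419193 0.49012853 0.19046547] [0.68878319 0.6465277  0.00230143] [0.3660994  0.45088639 0.18029298] [0.30754843 0.49221508 0.18280267] [0.37477613 0.44887156 0.18775645] [0.15471157 0.62365302 0.19864581]
t: 0.35
tcp_pos: [0.193, 0.5926, 0.3128]
tool_rot: [0.119, 0.698, -0.118, 0.696]
force: [1.0, 0.3, 0.0]
finger_gap: 0.69
```

```bash
for i in 1 2; do python3 -m crank '[[0.05,0,-0.0285,0.0374,0],[0.05,0,-0.0285,0.0374,0],[0.05,0,-0.0285,0.0374,0],[0.05,0,-0.0285,0.0374,0],[0.05,0,-0.0285,0.0374,0]]'; done; python3 -c "
from h import *
plan([.4375,-.229,.26],70.5)"
```

```text
t: 0.85
tcp_pos: [0.3256, 0.3926, 0.3112]
tool_rot: [0.12, 0.697, -0.12, 0.697]
force: [0.9, 0.9, 0.3]
finger_gap: 0.589
t: 1.35
tcp_pos: [0.4543, 0.1959, 0.3113]
tool_rot: [0.12, 0.697, -0.12, 0.697]
force: [1.0, 0.8, 0.8]
finger_gap: 0.584
t 1.35 tcp [0.4543 0.1959 0.3113] ytool deg 70.49 shift in present tool axes [ 0.0512 -0.4061  0.126 ] F [1.  0.8 0.8] gap 0.584
need world yaw change deg 0.01  -> turn about tool x (down): -0.0001
```

```bash
for i in 1 2; do python3 -m crank '[[0.05,0.005,-0.0406,0.0126,0],[0.05,0.005,-0.0406,0.0126,0],[0.05,0.005,-0.0406,0.0126,0],[0.05,0.005,-0.0406,0.0126,0],[0.05,0.005,-0.0406,0.0126,0]]'; done; python3 -m crank '[[0.05,0,0,0,0],[0.05,0,0,0,0]]';python3 -c "
from h import *
plan([.4375,-.229,.26],70.5)
s=snap('wrist','w1.png')
P=cloud(s); d=P[...,:2]-np.array([.4375,-.229]); m=(s['range_z']>0)&(np.hypot(d[...,0],d[...,1])<.045)
for lo,hi in ((.05,.066),(.105,.13),(.15,.17)):
    q=P[m&(P[...,2]>lo)&(P[...,2]<hi)]; print(lo,len(q),q.mean(0).round(4),cv2.minAreaRect(q[:,:2].astype(np.float32)*1000))
"
```

```text
t: 1.85
tcp_pos: [0.4449, -0.0163, 0.2861]
tool_rot: [0.12, 0.697, -0.12, 0.697]
force: [0.1, -0.4, -1.0]
finger_gap: 0.582
t: 2.35
tcp_pos: [0.4365, -0.2288, 0.261]
tool_rot: [0.12, 0.697, -0.12, 0.697]
force: [2.5, 0.8, -0.6]
finger_gap: 0.59
t: 2.55
tcp_pos: [0.4365, -0.2277, 0.2608]
tool_rot: [0.121, 0.697, -0.12, 0.696]
force: [-0.4, 0.8, -0.0]
finger_gap: 0.583
t 2.55 tcp [ 0.4365 -0.2277  0.2608] ytool deg 70.35 shift in present tool axes [ 0.0008 -0.0009  0.0014] F [-0.4  0.8 -0. ] gap 0.583
need world yaw change deg 0.15  -> turn about tool x (down): -0.0026
0.05 815 [ 0.4331 -0.227   0.0589] ((435.99346923828125, -228.78445434570312), (55.868812561035156, 39.46559143066406), 71.77127838134766)
0.105 430 [ 0.4304 -0.2266  0.1192] ((437.1343994140625, -229.1281280517578), (24.0234317779541, 32.16606521606445), 72.2679214477539)
0.15 340 [ 0.4359 -0.2286  0.159 ] ((436.9619140625, -228.86294555664062), (15.413986206054688, 16.65178871154785), 70.73783874511719)
```

View pics/w1.png

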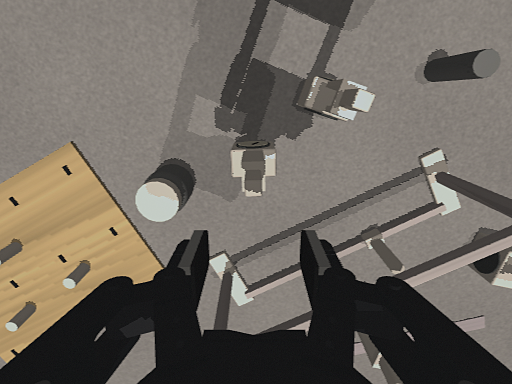

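```bash
python3 -m crank '[[0.05,0.04,-0.001,0.0008,-0.015],[0.05,0.04,0,0,0],[0.05,0.03,0,0,0],[0.05,0.02,0,0,0],[0.05,0.0058,0,0,0]]' 40;python3 -m crank '[[0.05,0,0,0,0],[0.01,0,0,0,0],[0.01,0,0,0,0],[0.01,0,0,0,0],[0.01,0,0,0,0]]' 40; python3 -m crank '[[0.01,0,0,0,0],[0.01,0,0,0,0]]' 40; python3 -c "
from h import *
plan([.4375,-.229,.26],70.5)
s=snap('scene','s2.png'); cv2.imwrite('pics/s2c.png',cv2.resize(s['image'][180:290,130:260],None,fx=5,fy=5))"
```

```text
t: 3.1
tcp_pos: [0.4363, -0.2256, 0.1238]
tool_rot: [0.115, 0.699, -0.113, 0.696]
force: [-0.3, 0.9, -0.1]
finger_gap: 0.585
t: 3.6
tcp_pos: [0.4383, -0.2291, 0.1268]
tool_rot: [0.114, 0.697, -0.115, 0.699]
force: [0.1, 0.3, 5.8]
finger_gap: 0.182
t: 3.8
tcp_pos: [0.4382, -0.2292, 0.1268]
tool_rot: [0.114, 0.697, -0.115, 0.699]
force: [0.6, -0.9, 6.7]
finger_gap: 0.178
t 3.8 tcp [ 0.4382 -0.2292  0.1268] ytool deg 71.34 shift in present tool axes [-0.1332 -0.0002 -0.0004] F [ 0.6 -0.9  6.7] gap 0.178
need world yaw change deg -0.84  -> turn about tool x (down): 0.0147
```

View pics/s2c.png

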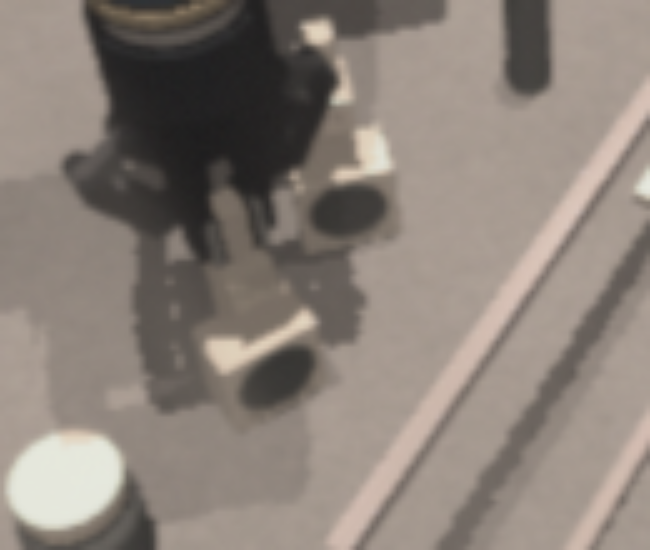

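```bash
python3 -m crank '[[0.01,-0.03,0,0,0],[0.01,-0.04,0,0,0],[0.01,-0.02,0,0,0],[0.01,0,0,0,0]]' 50; python3 - <<'E'
from h import *
s=load("w1.png");P=cloud(s); ok=s["range_z"]>0
m=ok&(P[...,2]>.162)&(P[...,2]<.178)&(P[...,0]>.53)&(P[...,0]<.65)&(P[...,1]>-.36)&(P[...,1]<.05)
q=P[m];print(len(q),q.mean(0),cv2.minAreaRect(q[:,:2].astype(np.float32)*1000))
# line fits per view, in x at y=-0.16, robust
for f in("top0.png","scene0.png","w1.png"):
    S=load(f);P=cloud(S);ok=S["range_z"]>0
    m=ok&(P[...,2]>.164)&(P[...,2]<.178)&(P[...,0]>.53)&(P[...,0]<.65)&(P[...,1]>-.36)&(P[...,1]<.05)
    q=P[m]; r=cv2.minAreaRect(q[:,:2].astype(np.float32)*1000); print(f,r, "ylim",q[:,1].min(),q[:,1].max())
    X=np.array([.9891,.1469]);Y=np.array([-.1469,.9891])
    d=P[...,:2]-np.array(r[0])/1000
    k=ok&(abs(d@X-.045)<.012)&(P[...,2]>.05)&(P[...,2]<.112)&(abs(d@Y-.055)<.03)
    y=(d@Y)[k]; print(" pointer y",y.min(),y.max(),np.median(y),"x",np.median((d@X)[k]),"zmax",P[k][:,2].max())
plan([.5406,-.2938,.2128],98.45)
E
```

```text
t: 4.25
tcp_pos: [0.439, -0.2296, 0.2184]
tool_rot: [0.113, 0.696, -0.116, 0.7]
force: [-0.1, -0.6, -1.2]
finger_gap: 0.18
2197 [ 0.56876513 -0.0962748   0.16806279] ((578.228759765625, -143.4973602294922), (14.843639373779297, 256.06146240234375), 8.493597984313965)
top0.png ((580.64111328125, -160.4905548095703), (12.641861915588379, 359.9339599609375), 8.521503448486328) ylim -0.33838468386406567 0.017498408780655474
 pointer y 0.046313944883545954 0.06223316520643181 0.05516251853449698 x 0.04270900512741305 zmax 0.10170905202847691
scene0.png ((582.3838500976562, -162.2349395751953), (13.885578155517578, 359.8069763183594), 8.32348346710205) ylim -0.3407696314513574 0.015518971208232979
 pointer y 0.04447553035916795 0.06296429158023478 0.05029375734089103 x 0.0469593799496516 zmax 0.10247775862772479
w1.png ((577.7882690429688, -141.11761474609375), (14.520120620727539, 248.92950439453125), 8.336716651916504) ylim -0.2651341915656632 -0.018803391874645914
 pointer y 0.025008365182144117 0.04119904452885817 0.03258204837728121 x 0.042911297935630366 zmax 0.10207838031072114
t 4.25 tcp [ 0.439  -0.2296  0.2184] ytool deg 71.35 shift in present tool axes [ 0.0065 -0.0283  0.1168] F [-0.1 -0.6 -1.2] gap 0.18
need world yaw change deg 27.1  -> turn about tool x (down): -0.473
```

```bash
python3 -m crank '[[0.01,0.0015,-0.0071,0.0292,0],[0.01,0.0015,-0.0071,0.0292,0],[0.01,0.0015,-0.0071,0.0292,0],[0.01,0.001,-0.0071,0.0292,0],[0.01,0,0,0,-0.1]]' ;python3 -m crank '[[0.01,0,0,0,-0.1],[0.01,0,0,0,-0.1],[0.01,0,0,0,-0.1],[0.01,0,0,0,-0.073],[0.01,0,0,0,0]]'; python3 -m crank '[[0.01,0,0,0,0]]'; python3 - <<'E'
from h import *
plan([.5999,-.285,.2128],98.45)
for n in("scene","top"): s=snap(n,n+"3.png")
s=load("scene3.png");cv2.imwrite('pics/s3c.png',cv2.resize(s['image'][190:340,130:310],None,fx=4,fy=4))
E
```

```text
t: 4.75
tcp_pos: [0.5416, -0.2948, 0.2079]
tool_rot: [0.078, 0.702, -0.079, 0.703]
force: [-0.5, -0.3, -0.9]
finger_gap: 0.18
t: 5.25
tcp_pos: [0.538, -0.2919, 0.2079]
tool_rot: [-0.051, 0.706, 0.053, 0.704]
force: [0.2, -0.8, -2.3]
finger_gap: 0.176
t: 5.35
tcp_pos: [0.5383, -0.2921, 0.2086]
tool_rot: [-0.051, 0.706, 0.052, 0.705]
force: [-0.3, 0.0, -1.1]
finger_gap: 0.176
t 5.35 tcp [ 0.5383 -0.2921  0.2086] ytool deg 98.36 shift in present tool axes [-0.0043 -0.0019  0.0619] F [-0.3  0.  -1.1] gap 0.176
need world yaw change deg 0.09  -> turn about tool x (down): -0.0016
```

View pics/s3c.png

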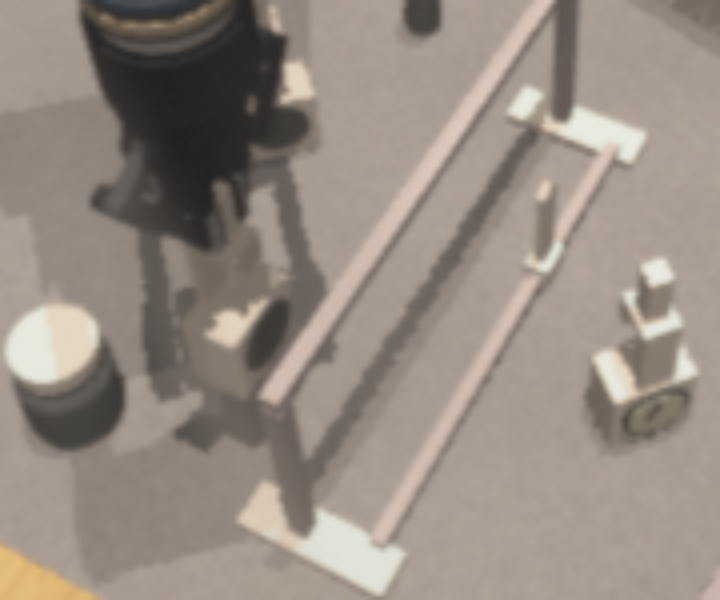

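```bash
python3 - <<'E'
from h import *
s=load("scene3.png");P=cloud(s); ok=s["range_z"]>0
X=np.array([.9891,.1469]);Y=np.array([-.1469,.9891]); c=np.array([.5383,-.2921])
d=P[...,:2]-c; gx=d@X*1000; gy=d@Y*1000
m=ok&(abs(gx)<30)&(abs(gy)<35)&(P[...,2]>.05)
h,e=np.histogram(P[m][:,2]*1000,bins=np.arange(60,260,4)); print([(int(b),int(a)) for a,b in zip(h,e)])
k=m&(gy>15)&(P[...,2]>.1)&(P[...,2]<.18); print(np.percentile(P[k][:,2],[50,90,98]),gx[k].min(),gx[k].max())
k=m&(gx>10)&(P[...,2]>.158); print("lip",k.sum(),np.percentile(P[k][:,2],[1,5,50,95]), gx[k].max(),np.percentile(gy[k],[2,98]))
E
```

```text
[(60, 0), (64, 0), (68, 0), (72, 0), (76, 0), (80, 5), (84, 20), (88, 21), (92, 20), (96, 17), (100, 27), (104, 24), (108, 23), (112, 24), (116, 29), (120, 27), (124, 27), (128, 25), (132, 42), (136, 79), (140, 205), (144, 19), (148, 10), (152, 9), (156, 8), (160, 8), (164, 5), (168, 6), (172, 7), (176, 10), (180, 15), (184, 16), (188, 14), (192, 16), (196, 26), (200, 47), (204, 6), (208, 8), (212, 11), (216, 20), (220, 20), (224, 20), (228, 23), (232, 15), (236, 26), (240, 23), (244, 16), (248, 11), (252, 27)]
[0.13938835 0.1423371  0.14372189] -2.2492212831670972 19.58972328067181
lip 2259 [0.18576128 0.22715309 0.44448152 0.5420496 ] 29.98008825901955 [-34.31352214  29.40355618]
```

```bash
python3 -m crank '[[0.01,0,-0.002,0.015,0],[0.01,0,0,0.015,0],[0.01,0,0,0.015,0],[0.01,0,0,0.01,0],[0.01,0,0,0.0068,0]]'; python3 -m crank '[[0.01,0,0,0,0],[0.01,0,0,0,0]]' ; python3 - <<'E'
from h import *
plan([.5999,-.285,.2128],98.45)
for n in("scene","top"): s=snap(n,n+"4.png")
w=snap("wrist","w4.png")
s=load("scene4.png");a=cv2.resize(s['image'][210:330,150:260],(440,480));t=load("top4.png")['image'];b=cv2.resize(t[130:230,310:400],(360,400)); b=cv2.copyMakeBorder(b,0,80,0,0,0)
cv2.imwrite('pics/s4c.png',np.hstack([a,b]))
E
```

```text
t: 5.95
tcp_pos: [0.601, -0.2852, 0.2097]
tool_rot: [-0.052, 0.705, 0.052, 0.705]
force: [0.1, 0.2, -1.7]
finger_gap: 0.179
t: 6.15
tcp_pos: [0.5999, -0.2854, 0.2098]
tool_rot: [-0.052, 0.706, 0.052, 0.705]
force: [-0.4, 0.1, -1.1]
finger_gap: 0.182
t 6.15 tcp [ 0.5999 -0.2854  0.2098] ytool deg 98.45 shift in present tool axes [-0.003   0.0004  0.    ] F [-0.4  0.1 -1.1] gap 0.182
need world yaw change deg -0.0  -> turn about tool x (down): 0.0001
```

View pics/s4c.png

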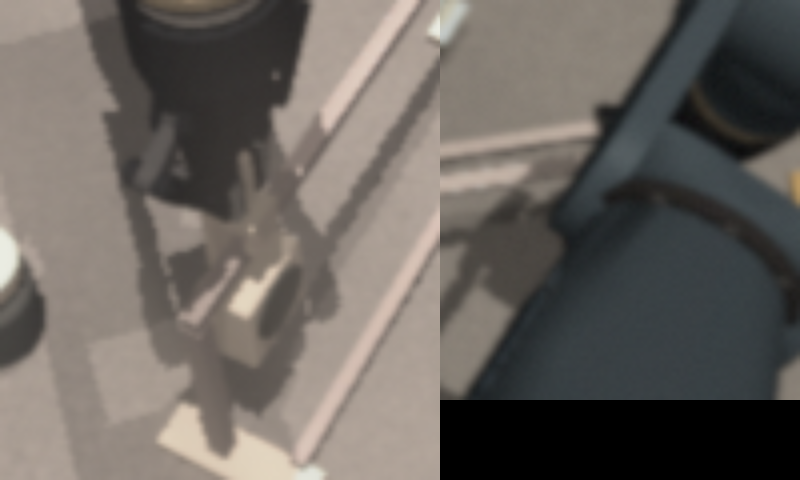

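View pics/w4.png

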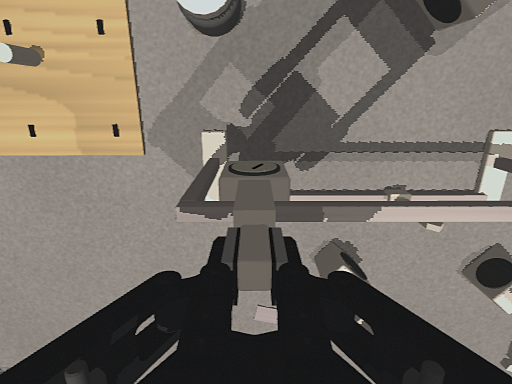

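```bash
python3 -m crank '[[0.01,0.008,0,0,0],[0.01,0.007,0,0,0],[0.01,0.004,0,0,0],[0.01,0.003,0,0,0],[0.01,0,0,0,0]]'; python3 -m crank '[[0.01,0.002,0,0,0],[0.01,0,0,0,0]]'; python3 -m crank '[[0.01,0.001,0,0,0],[0.01,0,0,0,0]]'
```

```text
t: 6.8
tcp_pos: [0.6001, -0.2853, 0.1871]
tool_rot: [-0.052, 0.706, 0.052, 0.705]
force: [0.4, 0.4, -0.6]
finger_gap: 0.183
t: 7.0
tcp_pos: [0.6005, -0.2855, 0.186]
tool_rot: [-0.052, 0.705, 0.052, 0.705]
force: [0.1, -0.3, -1.6]
finger_gap: 0.176
t: 7.2
tcp_pos: [0.6005, -0.2855, 0.1851]
tool_rot: [-0.052, 0.705, 0.052, 0.705]
force: [-0.1, 0.2, -1.3]
finger_gap: 0.181
```

```bash
python3 -m crank '[[0.01,0.001,0,0,0],[0.01,0,0,0,0]]'; python3 -m crank '[[0.01,0.001,0,0,0],[0.01,0,0,0,0]]'; python3 -m crank '[[0.01,0.001,0,0,0],[0.01,0,0,0,0]]'
```

```text
t: 7.4
tcp_pos: [0.6006, -0.2856, 0.1849]
tool_rot: [-0.052, 0.705, 0.052, 0.705]
force: [-0.1, 1.0, 3.6]
finger_gap: 0.179
t: 7.6
tcp_pos: [0.6006, -0.2856, 0.1848]
tool_rot: [-0.052, 0.705, 0.052, 0.705]
force: [-3.1, 1.6, 8.1]
finger_gap: 0.179
t: 7.8
tcp_pos: [0.6006, -0.2856, 0.1848]
tool_rot: [-0.053, 0.705, 0.052, 0.706]
force: [-2.6, 1.6, 11.2]
finger_gap: 0.178
```

```bash
python3 -m crank '[[0.01,-0.001,0,0,0],[0.01,-0.0005,0.005,0,0],[0.01,0,0.008,0,0],[0.01,0,0.01,0,0],[0.01,0,0.01,0,0]]'; python3 -m crank '[[0.01,0,0.01,0,0],[0.01,0,0.01,0,0],[0.01,0,0.01,0,0],[0.01,0,0.01,0,0],[0.01,0,0.01,0,0]]'
```

```text
t: 8.3
tcp_pos: [0.597, -0.2541, 0.1849]
tool_rot: [-0.054, 0.704, 0.051, 0.707]
force: [1.3, -4.0, 5.8]
finger_gap: 0.179
t: 8.8
tcp_pos: [0.5897, -0.2044, 0.1849]
tool_rot: [-0.054, 0.704, 0.051, 0.707]
force: [0.9, -4.5, 5.9]
finger_gap: 0.182
```

Sliding with light downward contact; continue.

```bash
python3 -m crank '[[0.01,0,0.01,0,0],[0.01,0,0.01,0,0],[0.01,0,0.01,0,0],[0.01,0,0.01,0,0],[0.01,0,0.01,0,0]]'; python3 -m crank '[[0.01,0,0.01,0,0],[0.01,0,0.01,0,0],[0.01,0,0.01,0,0],[0.01,0,0.01,0,0],[0.01,0,0.0,0,0]]';  python3 - <<'E'
from h import *
p=np.array([.5815-.1469*.054,-.1614+.9891*.054]); plan([*p,.185],98.45)
for n in("scene","top","wrist"): s=snap(n,n+"5.png")
E
```

```text
t: 9.3
tcp_pos: [0.5825, -0.1549, 0.1849]
tool_rot: [-0.054, 0.704, 0.051, 0.707]
force: [0.5, -4.7, 5.9]
finger_gap: 0.182
t: 9.8
tcp_pos: [0.5762, -0.1135, 0.1848]
tool_rot: [-0.053, 0.704, 0.052, 0.706]
force: [-0.2, -0.9, 7.5]
finger_gap: 0.178
t 9.8 tcp [ 0.5762 -0.1135  0.1848] ytool deg 98.52 shift in present tool axes [-0.0002  0.0059 -0.0018] F [-0.2 -0.9  7.5] gap 0.178
need world yaw change deg -0.07  -> turn about tool x (down): 0.0012
```

View pics/scene5.png

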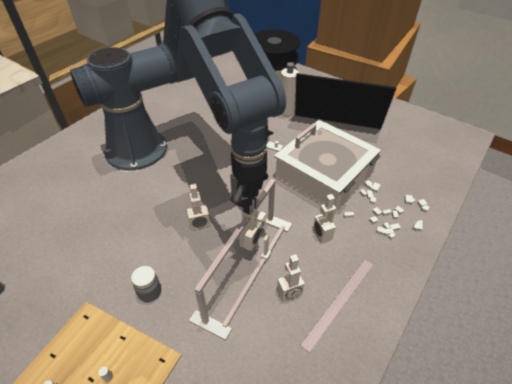

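View pics/wrist5.png

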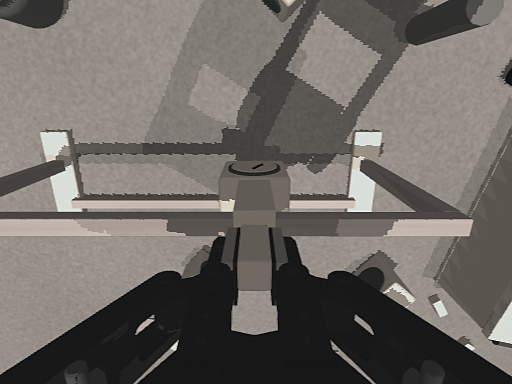

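```bash
cat > gm.py <<'E'
from h import *
import sys
def gm(f):
    s=load(f);P=cloud(s); ok=s["range_z"]>0
    X=np.array([.9891,.1469]);Y=np.array([-.1469,.9891]); c=np.array([.58238,-.16223])
    d=P[...,:2]-c; gx=d@X*1000; gy=d@Y*1000; z=P[...,2]*1000
    out=lambda k:(int(k.sum()),np.percentile(gy[k],[0,2,50,98,100]).round(1),"mid",round((np.percentile(gy[k],1)+np.percentile(gy[k],99))/2,1), "x",np.median(gx[k]).round(1))
    k=ok&(abs(gx-46)<9)&(z>30)&(z<112)&(abs(gy-54)<30); print("pointer",out(k))
    k=ok&(abs(gx-18)<7)&(z>60)&(z<112)&(abs(gy-50)<60); print("gauge back face",out(k), z[k].min(),z[k].max())
    k=ok&(abs(gx)<22)&(z>113)&(z<130)&(abs(gy-50)<60); print("gauge top",out(k))
if __name__=="__main__": gm(sys.argv[1])
E
python3 gm.py scene5.png
python3 - <<'E'
from h import *
s=load("scene5.png");cv2.imwrite('pics/s5c.png',cv2.resize(s['image'][190:280,220:310],None,fx=6,fy=6,interpolation=cv2.INTER_CUBIC))
E
```

```text
pointer (78, array([44.6, 45.2, 49.3, 61.8, 62.4]), 'mid', np.float64(53.7), 'x', np.float64(47.0))
gauge back face (145, array([18.9, 19.6, 35.1, 72.4, 76.3]), 'mid', np.float64(46.8), 'x', np.float64(19.2)) 61.18183626853791 111.61527447911357
gauge top (212, array([18.7, 20.6, 43.6, 72.5, 76. ]), 'mid', np.float64(46.4), 'x', np.float64(6.3))
```

View pics/s5c.png

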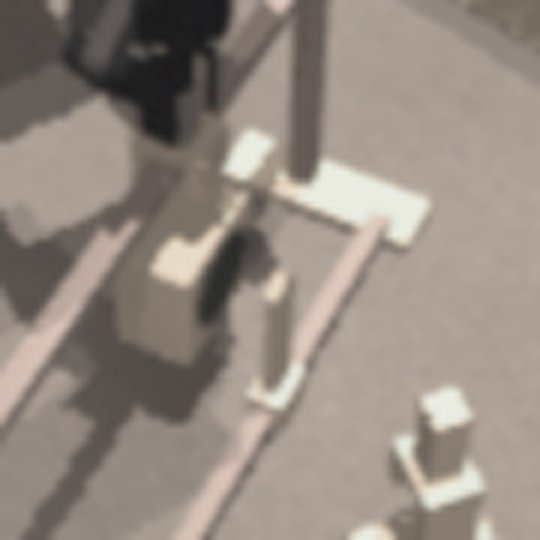

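```bash
python3 -m crank '[[0.01,0,0.004,0,0],[0.01,0,0.002,0,0],[0.01,0,0,0,0]]';  python3 - <<'E'
from h import *
p=np.array([.5815-.1469*.054,-.1614+.9891*.054]); plan([*p,.185],98.45)
s=snap("scene","scene6.png")
E
python3 gm.py scene6.png
```

```text
t: 10.25
tcp_pos: [0.5756, -0.1091, 0.1848]
tool_rot: [-0.054, 0.704, 0.051, 0.707]
force: [0.6, -3.7, 6.7]
finger_gap: 0.176
t 10.25 tcp [ 0.5756 -0.1091  0.1848] ytool deg 98.5 shift in present tool axes [-0.0002  0.0014 -0.0019] F [ 0.6 -3.7  6.7] gap 0.176
need world yaw change deg -0.05  -> turn about tool x (down): 0.0009
pointer (78, array([44.5, 45. , 49.6, 62. , 63.3]), 'mid', np.float64(53.8), 'x', np.float64(47.0))
gauge back face (137, array([22.3, 23.7, 38.2, 73. , 75.5]), 'mid', np.float64(48.8), 'x', np.float64(19.4)) 61.09465742556996 111.91827836517743
gauge top (214, array([23. , 24.1, 48.5, 76.7, 80.7]), 'mid', np.float64(51.5), 'x', np.float64(5.5))
```

```bash
python3 -m crank '[[0.01,0,0.002,0,0],[0.01,-0.0005,0,0,0],[0.01,-0.0005,0,0,0]]';  python3 - <<'E'
from h import *
p=np.array([.5815-.1469*.054,-.1614+.9891*.054]); plan([*p,.185],98.45)
s=snap("scene","scene7.png")
E
python3 gm.py scene7.png
```

```text
t: 10.6
tcp_pos: [0.5746, -0.1063, 0.1848]
tool_rot: [-0.052, 0.704, 0.052, 0.706]
force: [1.1, -0.0, 2.2]
finger_gap: 0.179
t 10.6 tcp [ 0.5746 -0.1063  0.1848] ytool deg 98.46 shift in present tool axes [-0.0002 -0.0015 -0.0012] F [ 1.1 -0.   2.2] gap 0.179
need world yaw change deg -0.01  -> turn about tool x (down): 0.0001
pointer (77, array([44.4, 44.7, 49.7, 62.6, 62.9]), 'mid', np.float64(53.7), 'x', np.float64(46.9))
gauge back face (142, array([26.7, 27.3, 44.8, 80.7, 81.8]), 'mid', np.float64(54.3), 'x', np.float64(18.7)) 61.32685709296215 111.89835931764868
gauge top (200, array([26.6, 27.6, 51.1, 79.5, 82.3]), 'mid', np.float64(54.0), 'x', np.float64(6.0))
```

```bash
python3 -m crank '[[0.02,0,0,0,0],[0.025,0,0,0,0],[0.03,0,0,0,0],[0.04,0,0,0,0],[0.05,0,0,0,0]]' 20; python3 -m crank '[[0.05,-0.01,0,0,0],[0.05,-0.03,0,0,0],[0.05,-0.04,0,0,0],[0.05,-0.04,0,0,0],[0.05,0,0,-0.04,0]]'; python3 -m crank '[[0.05,0,0.04,-0.02,0],[0.05,0,0.04,-0.02,0],[0.05,0,0.04,-0.02,0],[0.05,0,0.04,-0.02,0],[0.05,0,0,0,0]]'; python3 - <<'E'
from h import *
for n in("scene","top","wrist"): s=snap(n,n+"8.png")
t=load("top8.png"); P=cloud(t); ok=t["range_z"]>0
X=np.array([.9891,.1469]);Y=np.array([-.1469,.9891]); c=np.array([.58064,-.16049])
d=P[...,:2]-c; gx=d@X*1000; gy=d@Y*1000; z=P[...,2]*1000
for lo,hi,xl,xh in((205,225,-20,20),(172,184,-20,20),(110,124,-22,22),(75,105,36,52)):
    k=ok&(z>lo)&(z<hi)&(gx>xl)&(gx<xh)&(abs(gy-54)<40)
    if k.any(): print(lo,k.sum(),"y",gy[k].min().round(1),gy[k].max().round(1),"x",gx[k].min().round(1),gx[k].max().round(1))
plan([.503,.2788,.26],85-90)
E
python3 gm.py scene8.png
```

```text
t: 11.15
tcp_pos: [0.5735, -0.1062, 0.1842]
tool_rot: [-0.052, 0.705, 0.052, 0.705]
force: [0.9, -0.4, 0.7]
finger_gap: 0.581
t: 11.65
tcp_pos: [0.5416, -0.1145, 0.312]
tool_rot: [-0.056, 0.699, 0.05, 0.711]
force: [0.2, -1.5, 0.4]
finger_gap: 0.584
t: 12.15
tcp_pos: [0.4271, 0.0378, 0.305]
tool_rot: [-0.053, 0.706, 0.054, 0.704]
force: [0.1, -1.0, -0.2]
finger_gap: 0.588
205 48 y 48.9 64.2 x -8.2 8.4
172 86 y 14.8 93.0 x -16.3 16.3
110 109 y 27.6 83.9 x -20.2 19.5
75 23 y 46.4 62.5 x 41.5 47.6
t 12.3 tcp [0.4324 0.0339 0.3055] ytool deg 98.5 shift in present tool axes [0.0454 0.2318 0.1058] F [-0.4  0.5  0.2] gap 0.583
need world yaw change deg 76.5  -> turn about tool x (down): -1.3352
pointer (77, array([44.9, 44.9, 49.1, 62.4, 64. ]), 'mid', np.float64(54.0), 'x', np.float64(46.8))
gauge back face (135, array([25.5, 26.8, 44. , 80.8, 83.3]), 'mid', np.float64(53.8), 'x', np.float64(18.5)) 60.62425679049732 111.5853493808926
gauge top (206, array([26.4, 28.3, 51.3, 80.7, 83. ]), 'mid', np.float64(55.0), 'x', np.float64(5.5))
```

View pics/scene8.png

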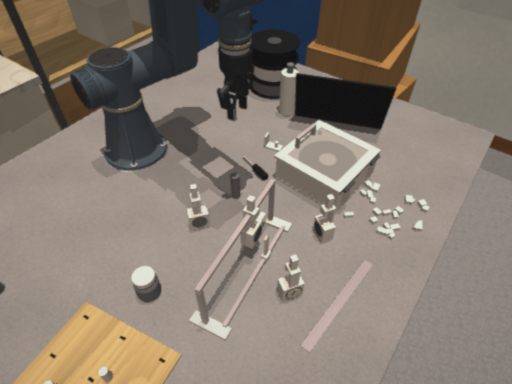

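View pics/wrist8.png

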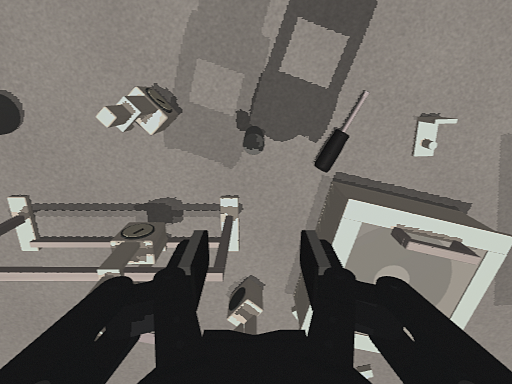

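```bash
python3 -m crank '[[0.05,0.007,0.0386,0.0176,0],[0.05,0.007,0.0386,0.0176,0],[0.05,0.007,0.0386,0.0176,0],[0.05,0.007,0.0386,0.0176,0],[0.05,0.007,0.0386,0.0176,0]]'; python3 -m crank '[[0.05,0.007,0.0386,0.0176,0],[0.05,0,0,0,0.139],[0.05,0,0,0,0.139],[0.05,0,0,0,0.139],[0.05,0,0,0,0.139]]'; python3 -m crank '[[0.05,0,0,0,0.139],[0.05,0,0,0,0.139],[0.05,0,0,0,0.139],[0.05,0,0,0,0.139],[0.05,0,0,0,0.139]]';python3 -m crank '[[0.05,0,0,0,0.139],[0.05,0,0,0,0.139],[0.05,0,0,0,0.139],[0.05,0,0,0,0.139],[0.05,0,0,0,0]]'; python3 -m crank '[[0.05,0,0,0,0],[0.05,0,0,0,0]]'; python3 - <<'E'
from h import *
plan([.503,.2788,.26],-4.9); print(manip.sense()['q'])
s=snap("wrist","w9.png");P=cloud(s);ok=s["range_z"]>0
for lo,hi in((.132,.15),(.125,.15)):
    k=ok&(P[...,2]>lo)&(P[...,2]<hi)&(abs(P[...,0]-.503)<.05)&(abs(P[...,1]-.279)<.08)
    q=P[k]; print(len(q),q.mean(0).round(4),cv2.minAreaRect(q[:,:2].astype(np.float32)*1000))
E
```

```text
t: 12.8
tcp_pos: [0.4926, 0.2387, 0.2692]
tool_rot: [-0.052, 0.705, 0.051, 0.706]
force: [0.4, -0.4, 0.2]
finger_gap: 0.588
t: 13.3
tcp_pos: [0.504, 0.2781, 0.2622]
tool_rot: [0.146, 0.692, -0.146, 0.692]
force: [0.5, -0.1, 0.4]
finger_gap: 0.587
t: 13.8
tcp_pos: [0.5041, 0.2778, 0.2623]
tool_rot: [0.373, 0.6, -0.373, 0.601]
force: [-0.4, -0.7, -0.0]
finger_gap: 0.588
t: 14.3
tcp_pos: [0.5039, 0.2779, 0.2623]
tool_rot: [0.522, 0.477, -0.522, 0.477]
force: [0.1, 1.2, -0.6]
finger_gap: 0.588
t: 14.5
tcp_pos: [0.5027, 0.2784, 0.2624]
tool_rot: [0.521, 0.478, -0.521, 0.478]
force: [0.6, 0.1, -1.1]
finger_gap: 0.586
t 14.5 tcp [0.5027 0.2784 0.2624] ytool deg -5.02 shift in present tool axes [ 0.0024  0.0003 -0.0005] F [ 0.6  0.1 -1.1] gap 0.586
need world yaw change deg 0.12  -> turn about tool x (down): -0.002
[ 3.11354905e-01  4.24390045e-01  1.52553604e+00 -9.15611498e-05
  1.19162319e+00  3.98919972e-01]
1161 [0.5031 0.282  0.1398] ((502.6800231933594, 279.3387145996094), (96.034912109375, 11.216069221496582), 85.29820251464844)
1164 [0.5031 0.2822 0.1398] ((502.68182373046875, 279.34088134765625), (96.03681945800781, 11.29006290435791), 85.24800109863281)
```

View pics/w9.png

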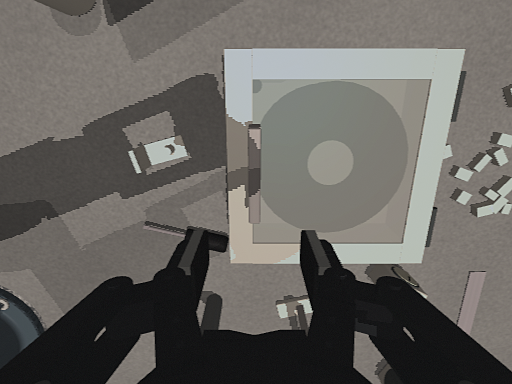

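```bash
python3 -m crank '[[0.05,0.04,0,-0.001,0],[0.05,0.04,0,0,0],[0.05,0.035,0,0,0],[0.05,0.02,0,0,0],[0.05,0.01,0,0,0]]'; python3 -m crank '[[0.05,0,0,0,0],[0.03,0,0,0,0],[0.02,0,0,0,0],[0.005,0,0,0,0],[0.005,0,0,0,0]]' 70;  python3 -m crank '[[0.005,0,0,0,0],[0.005,0,0,0,0],[0.005,0,0,0,0]]' 70; python3 - <<'E'
from h import *
plan([.503,.2788,.116],-4.9)
s=snap("wrist","w10.png")
E
```

```text
t: 15.05
tcp_pos: [0.501, 0.2793, 0.1153]
tool_rot: [-0.52, -0.478, 0.523, -0.477]
force: [-0.8, 0.4, -0.2]
finger_gap: 0.583
t: 15.55
tcp_pos: [0.5029, 0.2802, 0.1191]
tool_rot: [0.523, 0.477, -0.521, 0.478]
force: [-0.3, 0.9, 5.3]
finger_gap: 0.122
t: 15.85
tcp_pos: [0.5029, 0.2801, 0.1191]
tool_rot: [0.522, 0.477, -0.521, 0.478]
force: [-1.5, -0.1, 6.1]
finger_gap: 0.121
t 15.85 tcp [0.5029 0.2801 0.1191] ytool deg -5.06 shift in present tool axes [0.0031 0.0002 0.0013] F [-1.5 -0.1  6.1] gap 0.121
need world yaw change deg 0.16  -> turn about tool x (down): -0.0029
```

View pics/w10.png

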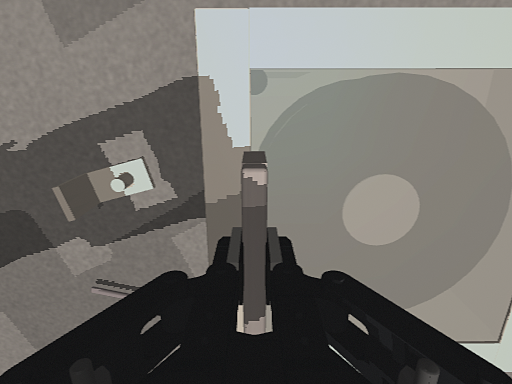

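```bash
python3 -m crank '[[0.005,-0.001,0,0,0],[0.005,-0.001,0,0,0],[0.005,-0.001,0,0,0],[0.005,0,0,0,0]]' 90; python3 -m crank '[[0.005,-0.001,0,0,0],[0.005,-0.001,0,0,0],[0.005,0,0,0,0]]'; python3 -m crank '[[0.005,-0.001,0,0,0],[0.005,-0.001,0,0,0],[0.005,0,0,0,0]]'
```

```text
t: 16.3
tcp_pos: [0.5031, 0.2801, 0.1204]
tool_rot: [0.522, 0.477, -0.521, 0.478]
force: [4.1, 1.7, -3.7]
finger_gap: 0.116
t: 16.6
tcp_pos: [0.5033, 0.2801, 0.1215]
tool_rot: [0.522, 0.477, -0.521, 0.478]
force: [6.6, 3.0, -9.7]
finger_gap: 0.115
t: 16.9
tcp_pos: [0.5034, 0.2801, 0.1222]
tool_rot: [0.522, 0.477, -0.521, 0.477]
force: [8.6, 4.1, -18.1]
finger_gap: 0.118
```

```bash
python3 -m crank '[[0.005,-0.001,0.0005,0,0],[0.005,0,0,0,0],[0.005,0,0,0,0]]'; python3 -m crank '[[0.005,-0.001,0.0005,0,0],[0.005,0,0,0,0],[0.005,0,0,0,0]]'
```

```text
t: 17.2
tcp_pos: [0.5035, 0.2802, 0.1227]
tool_rot: [0.522, 0.477, -0.521, 0.477]
force: [8.3, 3.9, -19.7]
finger_gap: 0.118
t: 17.5
tcp_pos: [0.5038, 0.2801, 0.124]
tool_rot: [0.522, 0.477, -0.522, 0.477]
force: [7.5, 4.0, -16.2]
finger_gap: 0.119
```

```bash
python3 -m crank '[[0.005,-0.001,0.0005,0,0],[0.005,0,0,0,0],[0.005,0,0,0,0]]'; python3 -m crank '[[0.005,0,0,0,0]]'
```

```text
t: 17.8
tcp_pos: [0.5043, 0.2801, 0.126]
tool_rot: [0.522, 0.477, -0.522, 0.477]
force: [6.8, 3.3, -10.7]
finger_gap: 0.116
t: 17.9
tcp_pos: [0.5043, 0.2801, 0.1261]
tool_rot: [0.522, 0.477, -0.521, 0.477]
force: [6.9, 4.2, -11.1]
finger_gap: 0.116
```

```bash
python3 -m crank '[[0.005,-0.001,0.0008,0,0],[0.005,-0.001,0.0005,0,0],[0.005,-0.001,0.0005,0,0],[0.005,0,0,0,0]]'; python3 -m crank '[[0.005,-0.002,0.0008,0,0],[0.005,-0.002,0.0008,0,0],[0.005,-0.002,0.0008,0,0],[0.005,0,0,0,0]]';python3 - <<'E'
from h import *
plan([.503,.2788,.146],-4.9)
s=snap("scene","s11.png");P=cloud(s);ok=s["range_z"]>0
E
```

```text
t: 18.3
tcp_pos: [0.5049, 0.28, 0.1288]
tool_rot: [-0.521, -0.478, 0.522, -0.476]
force: [5.1, 4.7, -10.5]
finger_gap: 0.117
t: 18.7
tcp_pos: [0.5065, 0.2799, 0.1346]
tool_rot: [-0.521, -0.478, 0.523, -0.476]
force: [4.3, 4.1, -9.1]
finger_gap: 0.115
t 18.7 tcp [0.5065 0.2799 0.1346] ytool deg -5.14 shift in present tool axes [-0.0114 -0.0034  0.0014] F [ 4.3  4.1 -9.1] gap 0.115
need world yaw change deg 0.24  -> turn about tool x (down): -0.0042
```

```bash
cat > lid.py <<'E'
from h import *
import sys
def lid(f,hc):
    s=load(f);P=cloud(s);ok=s["range_z"]>0
    a=np.radians(-4.9);X=np.array([np.cos(a),np.sin(a)]);Y=np.array([-np.sin(a),np.cos(a)])
    d=P[...,:2]-(np.array(hc)+.205*X); r=-(d@X); y=d@Y; z=P[...,2]
    # outer white border strips at |y| 100-115, away from handle, over all r
    k=ok&(abs(abs(y)-.108)<.008)&(r>.01)&(r<.228)&(z>.08)&(z<.17)
    A=np.c_[r[k],np.ones(k.sum())]; 
    zz=z[k]; w=np.ones(len(zz),bool)
    for _ in range(5):
        c=np.linalg.lstsq(A[w],zz[w],rcond=None)[0]; w=abs(A@c-zz)<.004
    print(f,k.sum(),w.sum(),"slope",c[0].round(4),"z0",c[1].round(4),"front rise mm",(235*np.sin(np.arctan(c[0]))).round(1))
for f,h in (("scene0.png",(.5048,.2775)),("top0.png",(.5011,.2801)),(sys.argv[1],(.5048,.2775)),(sys.argv[2] if len(sys.argv)>2 else "top0.png",(.5011,.2801))): lid(f,h)
E
python3 -m crank '[[0.005,-0.002,0.0008,0,0],[0.005,-0.002,0.0008,0,0],[0.005,0,0,0,0]]'
python3 -c "
from h import *
snap('scene','s12.png');snap('top','t12.png')"; python3 lid.py s12.png t12.png
```

```text
t: 19.05
tcp_pos: [0.5076, 0.2797, 0.1383]
tool_rot: [-0.521, -0.479, 0.523, -0.475]
force: [4.0, 4.8, -8.8]
finger_gap: 0.117
scene0.png 547 474 slope -0.0004 z0 0.0997 front rise mm -0.1
top0.png 935 856 slope 0.0024 z0 0.1 front rise mm 0.6
s12.png 701 500 slope 0.0942 z0 0.0995 front rise mm 22.0
t12.png 674 632 slope 0.0934 z0 0.1003 front rise mm 21.9
```

View pics/s12.png

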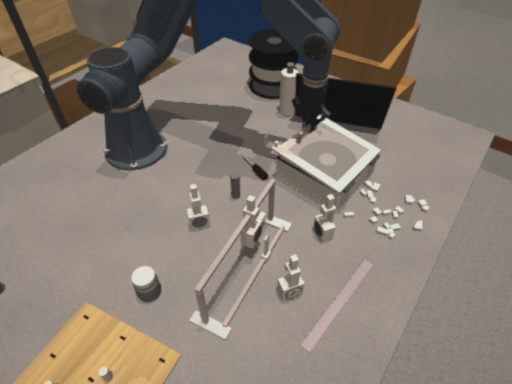

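```bash
python3 -m crank '[[0.005,-0.002,0.0008,0,0],[0.005,-0.002,0.0008,0,0],[0.005,-0.002,0.0008,0,0],[0.005,-0.001,0.0003,0,0],[0.005,0,0,0,0]]'; python3 -m crank '[[0.005,0,0,0,0],[0.005,0,0,0,0]]'
python3 -c "
from h import *
snap('scene','s13.png');snap('top','t13.png')"; python3 lid.py s13.png t13.png
```

```text
t: 19.65
tcp_pos: [0.5099, 0.2795, 0.1454]
tool_rot: [-0.521, -0.479, 0.523, -0.475]
force: [3.1, 5.4, -9.9]
finger_gap: 0.118
t: 19.85
tcp_pos: [0.5099, 0.2795, 0.1454]
tool_rot: [-0.521, -0.479, 0.523, -0.475]
force: [2.6, 5.4, -9.7]
finger_gap: 0.117
scene0.png 547 474 slope -0.0004 z0 0.0997 front rise mm -0.1
top0.png 935 856 slope 0.0024 z0 0.1 front rise mm 0.6
s13.png 737 519 slope 0.1268 z0 0.0996 front rise mm 29.6
t13.png 678 623 slope 0.1265 z0 0.1002 front rise mm 29.5
```

```bash
python3 -m crank '[[0.005,-0.0005,0,0,0],[0.005,0,0,0,0],[0.005,0,0,0,0],[0.005,0,0,0,0],[0.005,0,0,0,0]]'
python3 -c "
from h import *
s=snap('scene','s14.png');snap('top','t14.png'); cv2.imwrite('pics/s14c.png',cv2.resize(s['image'][100:300,180:400],None,fx=3,fy=3))"; python3 lid.py s14.png t14.png; python3 gm.py s14.png
```

```text
t: 20.45
tcp_pos: [0.51, 0.2795, 0.1457]
tool_rot: [-0.521, -0.479, 0.523, -0.475]
force: [3.5, 5.5, -12.1]
finger_gap: 0.118
scene0.png 547 474 slope -0.0004 z0 0.0997 front rise mm -0.1
top0.png 935 856 slope 0.0024 z0 0.1 front rise mm 0.6
s14.png 735 507 slope 0.128 z0 0.0994 front rise mm 29.8
t14.png 684 624 slope 0.1306 z0 0.1 front rise mm 30.4
pointer (80, array([44.1, 44.8, 49.6, 61.3, 61.8]), 'mid', np.float64(53.0), 'x', np.float64(47.1))
gauge back face (137, array([27.1, 27.5, 45.1, 80.7, 82.1]), 'mid', np.float64(54.5), 'x', np.float64(18.7)) 61.36666196589113 111.69433650042393
gauge top (206, array([27.1, 27.5, 50.9, 81.2, 83.9]), 'mid', np.float64(54.5), 'x', np.float64(5.4))
```

View pics/s14c.png

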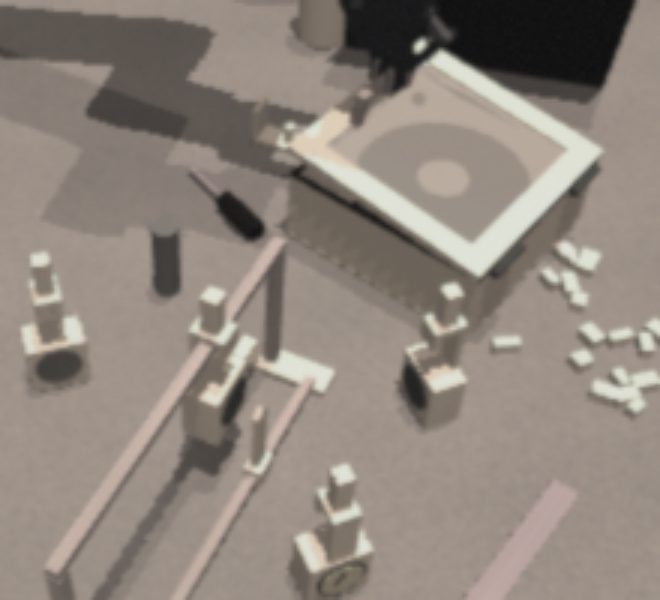

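The gauge hangs on the rail beside the pointer at about (215,370) in the crop. The lid is held about 30 mm open, with the gripper on its handle at about (385,85). I'm handing in.

```bash
python3 -c "
from h import *
print(manip.sign_off())"
```

```text
the job is handed in; nothing more can be done
None
```

The job is done and handed in at about 20.5 s of the 54 s allowed.

**Gauge:** I took the gauge farthest to the robot's right and hooked it onto the rail about 125 mm from the middle, at the end away from the box. I then slid it about 180 mm without lifting it off and let go. It hangs level. The scene camera puts its centre between 0.2 mm short of the pointer and 1.5 mm past it; the top camera says 1.3 to 2 mm past. The two disagree by about 1 mm, so I left it.

**Lid:** The seal gave at about 20 N on the wrist sensor. I followed the lid up and still hold it by the handle. The front edge is 29.8 mm above shut by the scene camera and 30.4 mm by the top camera, though the top camera also read 0.6 mm on the shut lid. The wrist force stayed steady at about 10 to 12 N downwards. That is more than the lid's stated weight and probably comes from the bar tilting in the pads.

**The rest of the bench:** I did not touch the pointer; its scene readings stayed within about 1 mm. The other items looked unmoved in the last picture; I did not measure them.

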